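# Unload the clamshell test jig

## Robot

A 6-joint arm with a two-finger parallel gripper is mounted at the origin on the work surface. World frame = base frame: x ahead of the robot, y to its left, z up, the work surface at z = 0. Lengths are in m, angles in rad, forces in N, time in s.
With the tool pointing down it reaches from about 0.325 to 0.85 m from the base axis. Payload 15.5 kg.
Tool frame: the origin (TCP) lies at the very end of the fingers, on their centre line; the grasp point (between the pads) lies behind it (bot.grip_point_offset is the y of the grasp point in the tool frame, in m); y points along the fingers, x is the direction in which the jaws open and shut, and the axes are right-handed (so a half turn about y gives the same grasp; the last joint's range is limited). The gripper opens to 91 mm and grips with 3 to 60 N. Pads are 32 mm wide; open, the fingers measure 118 mm over their backs; the gripper's body (76 mm by 178 mm) begins 60 mm behind the grasp point.
Start: joints at [-1.381, 0.494, 1.345, -0, 1.302, -0.096], TCP at [0.176, -0.6, 0.214] pointing down, gripper open.
Joint ranges: [-2.91, 2.91], [-0.82, 2.16], [0.22, 2.67], [-1.22, 4.37], [0.12, 2.79], [-3.08, 3.08]. Speed limits (rad/s): [1.89, 1.89, 2.57, 3.01, 3.01, 3.01].

## Interface

Orientations are given as a rotation vector (axis times angle).
In Python, from cell import bot gives the robot as it stands. The module is installed in compiled form; this text tells all that it offers.
- The arm moves only by the tool step_arm, never from a script. Its argument "steps" is a list of rows, each an object of numbers: "x", "y", "z": the shift along the world's x, y, z in units of 40 mm (1.0 is 40 mm); "turn": the turn about the world's z in degrees; "hand": the finger opening in mm, from 0 to 91.2. A call has 1 to 8 rows; each row is the pose to reach, as a shift and turn from the pose measured when the call began; what a row does not reach only later rows make up. A row lasts 1/10 s, in which the tool goes at most 50 mm and 8.59 degrees, less where a joint would pass 70% of its speed; a pose out of reach is approached as far as the arm can. A call with a gripper value outside its range is refused whole. The fingers move at their own pace and stop on an object; "newtons" is the grip in N (left out, the last holds). Time passes only in rows, so rows that repeat a pose let the fingers close. It gives the time, the measured TCP pose, the force and the opening at its end, in the units of the state.
- bot.read_state(): the state, without advancing time (a new reading comes with each control period).
- bot.read_camera(name): name is "scene" or "top" or "wrist"; returns a dict with "pixels" (480x640x3 uint8, red, green, blue), "K" (3x3 intrinsics, pixels), "dist_coeffs" ([k1, k2, p1, p2, k3] as OpenCV has them; the pictures are not rectified), "rvec" (rotation vector, rad) and "tvec" (3), from world to camera coordinates, as OpenCV has them; the wrist camera has in their place "tool_from_camera" (4x4, takes a point from camera to tool coordinates, whose origin is the TCP and whose axes are the tool frame's). Camera axes: x right, y down, z forward; pixel columns grow to the right and rows downward; lengths in m; the calibration is good to about 2 mm. A picture is of the moment at which its call begins: read the wrist's pose just before it. There is no depth.
- bot.sign_off(): hands the job in, once; it reports no verdict.
The state is a dict: "clock": time; "q": joint angles; "qvel": joint speeds; "joint_torque": joint torques, N m; "tool_pos": TCP position; "tcp_rot": TCP orientation; "wrist_force": force on the tool from outside, world axes, zero at the start; "torque": the same for the moment, N m; "finger_gap": finger opening in m.
Only numpy, scipy, OpenCV 4.12 (cv2) and the standard library are available. Lean on these libraries where they do the work, as an engineer would, in place of code of your own. Each camera call takes 0.05 s, during which the arm holds its last target. There are 200 camera calls.

## Task

Unload the test jig. First take the finned heat sink off the closed lid and put it in the open bin; then press the square release key on the front of the jig (not the small round start button) so that the lid springs fully open. Then take the module out of the jig, lay it flat on the foam pad in the free bay of the three-bay tray, and let go, leaving the lid open and everything else where it is.

Things in the scene. Friction and masses are not known exactly. Their poses are not given: they have to be found in the camera images.
- jig: fixed aluminium clamshell test jig on the table. Origin at table level under the middle of the closed lid; z up. Deck 240 mm long in x (from x = -145 to +95 mm), 170 mm wide in y, its top 50 mm above the table. The lid's hinge is at the +x end, the release key and start button at the -x end (the front)
- lid (a joint): the jig's lid, a grey shell 160 (x) x 140 (y) x 45 mm that covers x = -80 to +80 mm, y = -70 to +70 mm of the jig; its top when shut is 96 mm above the table. Value in rad: 0 shut and held by a catch, 1.75 fully open at its stop, leaning back past upright. A spring drives it open in about 1 s once the catch is drawn, and keeps it open
- lid_hinge (a point): middle of the lid's hinge line, 80 mm in +x from the jig's origin and 51 mm above the table; the line runs along the jig's y
- release (a joint): travel of the square spring-loaded release key, m: 0 up, 0.006 fully down; about 1.3 N starts it and 4.3 N bottoms it. The catch lets the lid go at about 0.003; key and catch spring back
- release_top (a point): centre of the top face of the release key, a plain grey 26 x 26 mm square in a black surround, 66 mm above the table when up, at x = -122, y = +25 mm of the jig. The catch stands between it and the lid (x = -98 to -83 mm, 22.7 mm above the deck); the lid's front face is 42 mm away in the jig's +x
- start (a joint): travel of the small round start button, m: 0 up, 0.005 down. Not to be pressed
- start_top (a point): centre of the top of the start button, round, 18 mm diameter, at x = -122, y = -52 mm of the jig (77 mm from the release key in the jig's -y)
- heatsink_mid (a point): centre of the loose finned aluminium heat sink that lies on the lid at the start: 60 (x) x 40 (y) x 30 mm (z), 0.15 kg, fins along its x; this point is half-way up. At the start z is up and its yaw is arbitrary
- bin: fixed open grey bin, outside 120 (x) x 150 (y) x 45 mm high, walls and floor 4 mm; origin at the centre of its underside, on the table
- bin_in (a point): centre of the bin's inner floor (inside 112 x 142 mm, 41 mm deep), axes as the bin
- module_mid (a point): centre of the module under test, a loose aluminium case 70 (x) x 46 (y) x 30 mm (z), 0.16 kg, half-way up. At the start it stands on the jig's deck under the lid (hidden until the lid opens), centred within 2 mm on the nest with its x along the jig's x
- nest (a point): centre of the nest on the jig's deck, 50 mm above the table, axes as the jig. Low stops stand at x = +-38 to 43 mm (10 mm high) and at y = +-26 to 31 mm (5 mm high)
- tray: fixed black tray 268 (x) x 68 (y) x 14 mm high with three bays in a row along x, 88 mm apart, each 84 x 60 mm inside; floor and walls 4 mm. Origin at the centre of its underside. Two bays hold finished modules, one has only a foam pad
- pad: grey foam pad 66 (x) x 42 (y) x 2 mm, fixed in the middle of the tray's free bay, axes as the tray; origin at the centre of its underside, 4 mm above the table
- done_a: finished module in a bay of the tray, same case as the module under test; origin at the centre of its underside. Leave alone
- done_b: another finished module in a bay, the same. Leave alone
- flux: white bottle, 40 mm diameter, 110 mm high, standing; origin at its foot. Leave alone
- driver: screwdriver 170 mm long lying in front of the robot along its own x. Leave alone
- meter: black multimeter 150 (x) x 80 (y) x 34 mm lying down; origin under its centre. Leave alone
- reel: white ring-shaped reel, 80 mm diameter, 12 mm high, lying flat; origin under its centre. Leave alone
- jar: clear jar 48 mm diameter, 45 mm high; origin at its foot. Leave alone

How it is judged:
By the outcome, as a careful person would: the job done as asked, in the order asked, and still so for the second after the job is handed in, with the robot touching nothing.
It also fails if it takes over 66 s, if anything falls off the work surface, if the arm or the gripper's body presses on something with over 40 N, if the wrist force passes 120 N, or if a joint passes its speed limit or range.

## Working session

There is one attempt and no reset: what is moved stays moved. The work goes in short steps, Python scripts to look and compute and a tool call to move; the robot and the scene stay as the last step left them, time stands still between calls to the robot, and variables do not carry over. Pictures are saved under pics/ and viewed, about 8 in all and at most 12, crops included, and the job is handed in when it is done.

Besides the shell and the picture viewer there is one more tool, called in YAML: its name, and indented under it one key for each argument. step_arm: Moves the arm, as the interface text tells. Its arguments: {"type":"object","properties":{"steps":{"type":"array","items":{"type":"object","properties":{"x":{"type":"number"},"y":{"type":"number"},"z":{"type":"number"},"turn":{"type":"number"},"hand":{"type":"number"}}}},"newtons":{"type":"number"}},"required":["steps"]}

```bash
mkdir -p pics; cat > h.py <<'E'
import numpy as np, cv2, json
from cell import bot
def snap(name, fn=None):
    st=bot.read_state(); c=bot.read_camera(name); c['st']=st
    if fn: cv2.imwrite('pics/'+fn, c['pixels'][:,:,::-1])
    return c
def pose(c):
    "camera->world R,t"
    if 'rvec' in c:
        R,_=cv2.Rodrigues(np.array(c['rvec'],float)); return R.T, -R.T@np.array(c['tvec']).ravel()
    Rt,_=cv2.Rodrigues(np.array(c['st']['tcp_rot'],float)); T=np.array(c['tool_from_camera'])
    return Rt@T[:3,:3], Rt@T[:3,3]+np.array(c['st']['tool_pos'])
def onplane(c,uv,z):
    R,t=pose(c); p=cv2.undistortPoints(np.array(uv,float).reshape(-1,1,2),np.array(c['K']),np.array(c['dist_coeffs'])).reshape(-1,2)
    d=np.c_[p,np.ones(len(p))]@R.T
    return t+d*((z-t[2])/d[:,2])[:,None]
def proj(c,P):
    R,t=pose(c); rv,_=cv2.Rodrigues(R.T)
    return cv2.projectPoints(np.array(P,float).reshape(-1,1,3),rv,-R.T@t,np.array(c['K']),np.array(c['dist_coeffs']))[0].reshape(-1,2)
E
python3 - <<'E'
from h import *
for n in ('top','scene'):
    c=snap(n,n+'0.png'); print(n,pose(c)[1].round(3))
print(bot.read_state(), bot.grip_point_offset)
E
```

```text
top [0.419 0.005 1.078]
scene [ 1.196 -0.411  1.238]
{'clock': 0.1, 'q': array([-1.38054278e+00,  4.94148495e-01,  1.34607050e+00, -2.34896658e-05,
        1.30252051e+00, -9.55135328e-02]), 'qvel': array([ 0.00137923, -0.00073711, -0.00127077, -0.00112561,  0.00029396,
        0.00101534]), 'joint_torque': array([ 9.12336218e-04, -8.80243993e+01, -3.82543337e+01,  7.08876690e-02,
        4.82157245e-02, -2.53972826e-05]), 'tool_pos': array([ 0.17610361, -0.59930895,  0.21338038]), 'tcp_rot': array([-1.33016347,  0.99675476, -0.99531911]), 'wrist_force': array([ 0.90467827, -0.52026903, -0.79072876]), 'torque': array([0.02045349, 0.01140243, 0.01877575]), 'finger_gap': 0.09116783950643215} -0.0188
```

View pics/top0.png

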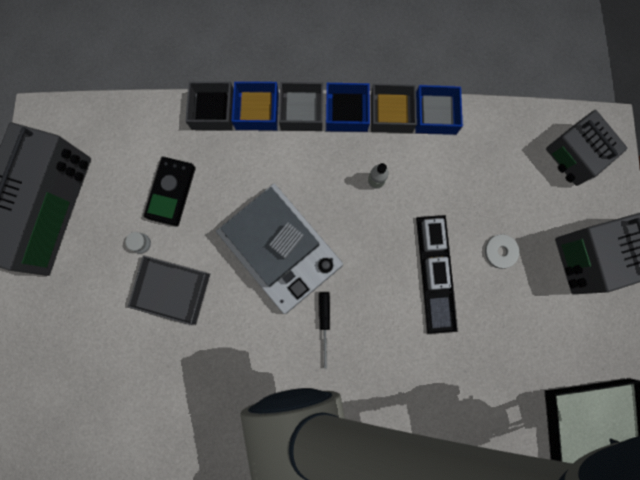

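View pics/scene0.png

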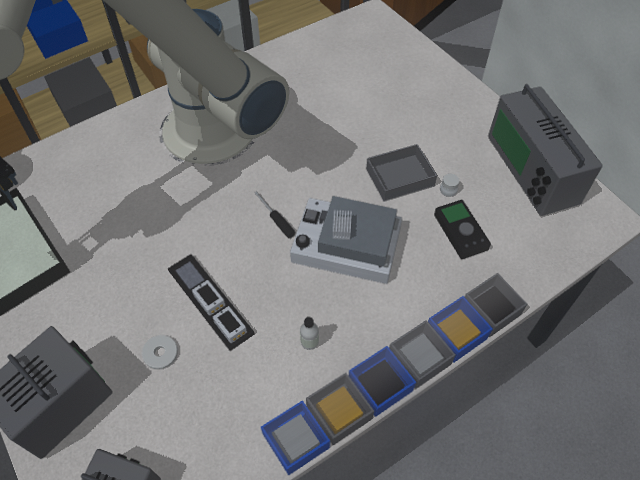

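The top view shows the jig with the heat sink at (287,240), the square key at (298,288) and the round button at (325,265). The bin is at (170,290), the tray's free bay at (441,312) and the screwdriver at (323,330). Next I'll measure these with masks.

```bash
python3 - <<'E'
from h import *
c=snap('top'); im=c['pixels']; hsv=cv2.cvtColor(im,cv2.COLOR_RGB2HSV)
cv2.imwrite('pics/crop1.png',cv2.resize(im[140:345,110:470,::-1],None,fx=2.2,fy=2.2,interpolation=cv2.INTER_CUBIC))
g=cv2.cvtColor(im,cv2.COLOR_RGB2GRAY)
def rect(m,zt,name,roi):
    mm=np.zeros_like(m);x0,y0,x1,y1=roi; mm[y0:y1,x0:x1]=m[y0:y1,x0:x1]
    k=max(cv2.findContours(mm,cv2.RETR_EXTERNAL,cv2.CHAIN_APPROX_NONE)[0],key=cv2.contourArea)
    P=onplane(c,k.reshape(-1,2),zt)[:,:2]
    r=cv2.minAreaRect((P*1000).astype(np.float32)); print(name,np.round(r[0],1),np.round(r[1],1),round(r[2],1))
dark=((g<75)*255).astype(np.uint8)
rect(dark,0.014,'tray',(400,205,470,340))
rect(((g<100)*255).astype(np.uint8),0.045,'bin',(120,245,220,330))
p=lambda uv,z:print(uv,onplane(c,uv,z).round(4)[0])
p((298,288),.066);p((325,265),.062);p((287,240),.126);p((441,312),.006)
print(g[310,441],g[245,290],g[230,260],g[290,298])
E
```

```text
tray [ 504.4 -261.6] [266.9  71.7] 4.9
bin [454.4 337. ] [166.5 121.5] 76.3
(298, 288) [0.4642 0.0478 0.066 ]
(325, 265) [ 0.5147 -0.009   0.062 ]
(287, 240) [0.5583 0.0698 0.126 ]
(441, 312) [ 0.4172 -0.2741  0.006 ]
64 101 71 69
```

View pics/crop1.png

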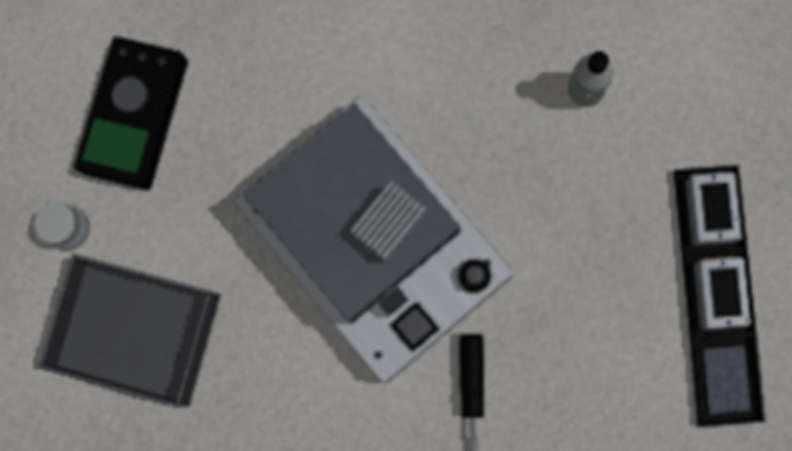

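The crop shows the key at full-image (298,288.6) and the button at (325.5,265). These are 76 mm apart, as expected, so jig yaw is about 42°. The heat sink's long axis is at about −42°, with its top centre at (286,239.5).

```bash
python3 - <<'E'
from h import *
st=bot.read_state(); R,_=cv2.Rodrigues(st['tcp_rot']); print(R.round(3)); c=snap('wrist'); print(np.array(c['tool_from_camera']).round(3)); print(c['K'])
t=snap('top'); J=[(x/2.2+110,y/2.2+140) for x,y in [(359,98),(512,272),(385,382),(207,0)]][:3]
print(onplane(t,J,.05).round(4))  # deck corners: +x-y, -x-y, -x+y
H=[(x/2.2+110,y/2.2+140) for x,y in [(395,180),(425,210),(382,258),(350,232)]]
print(onplane(t,H,.126).round(4))
E
```

```text
[[ 0.282 -0.     0.959]
 [-0.959  0.001  0.282]
 [-0.001 -1.     0.   ]]
[[ 1.     0.001 -0.001  0.001]
 [ 0.001 -0.243  0.97  -0.17 ]
 [ 0.    -0.97  -0.243  0.068]
 [ 0.     0.     0.     1.   ]]
[[357.45653478   0.         322.92700702]
 [  0.         357.45653478 234.45512299]
 [  0.           0.           1.        ]]
[[ 0.694   0.1093  0.05  ]
 [ 0.5194 -0.0478  0.05  ]
 [ 0.4093  0.0752  0.05  ]]
[[0.5959 0.0656 0.126 ]
 [0.5682 0.0371 0.126 ]
 [0.5229 0.0757 0.126 ]
 [0.5465 0.1058 0.126 ]]
```

step_arm:
  steps:
    - {"x":4.8,"y":8.4,"z":1,"turn":60,"hand":91}
    - {"x":4.8,"y":8.4,"z":1,"turn":60}
    - {"x":4.8,"y":8.4,"z":1,"turn":60}
    - {"x":4.8,"y":8.4,"z":1,"turn":60}
    - {"x":4.8,"y":8.4,"z":1,"turn":60}
    - {"x":4.8,"y":8.4,"z":1,"turn":60}
    - {"x":4.8,"y":8.4,"z":1,"turn":60}
    - {"x":4.8,"y":8.4,"z":1,"turn":60}

```text
$.steps[1]: bad value
```

step_arm:
  steps:
    - {"x":4.8,"y":8.4,"z":1,"turn":60,"hand":91}
    - {"x":4.8,"y":8.4,"z":1,"turn":60,"hand":91}
    - {"x":4.8,"y":8.4,"z":1,"turn":60,"hand":91}
    - {"x":4.8,"y":8.4,"z":1,"turn":60,"hand":91}
    - {"x":4.8,"y":8.4,"z":1,"turn":60,"hand":91}
    - {"x":4.8,"y":8.4,"z":1,"turn":60,"hand":91}
    - {"x":4.8,"y":8.4,"z":1,"turn":60,"hand":91}
    - {"x":4.8,"y":8.4,"z":1,"turn":60,"hand":91}

```text
clock: 1.05
tool_pos: [0.3689, -0.2611, 0.2541]
tcp_rot: [-1.563, 0.182, -0.182]
wrist_force: [0.6, -0.5, 0.9]
finger_gap: 0.0909
```

step_arm:
  steps:
    - {"x":4.7,"y":8.3,"z":0,"turn":61,"hand":91}
    - {"x":4.7,"y":8.3,"z":0,"turn":61,"hand":91}
    - {"x":4.7,"y":8.3,"z":0,"turn":61,"hand":91}
    - {"x":4.7,"y":8.3,"z":0,"turn":61,"hand":91}
    - {"x":4.7,"y":8.3,"z":0,"turn":61,"hand":91}
    - {"x":4.7,"y":8.3,"z":0,"turn":61,"hand":91}
    - {"x":4.7,"y":8.3,"z":0,"turn":61,"hand":91}
    - {"x":4.7,"y":8.3,"z":0,"turn":61,"hand":91}

```text
clock: 1.85
tool_pos: [0.5579, 0.0739, 0.254]
tcp_rot: [-1.469, -0.657, 0.657]
wrist_force: [0.6, -0.4, 0.3]
finger_gap: 0.0911
```

```bash
python3 - <<'E'
from h import *
c=snap('wrist','w1.png'); st=c['st']; R=cv2.Rodrigues(st['tcp_rot'])[0]; print(st['tool_pos'].round(4),np.degrees(np.arctan2(R[1,0],R[0,0])), st['q'].round(2))
print(proj(c,[[.558,.071,.126],[.572,.11,.096],[.464,.048,.066]]).round(0))
E
```

```text
[0.5579 0.0739 0.254 ] 48.179369928758035 [ 0.03  0.37  1.45  0.    1.33 -0.82]
[[321. 229.]
 [363. 205.]
 [240. 161.]]
```

View pics/w1.png

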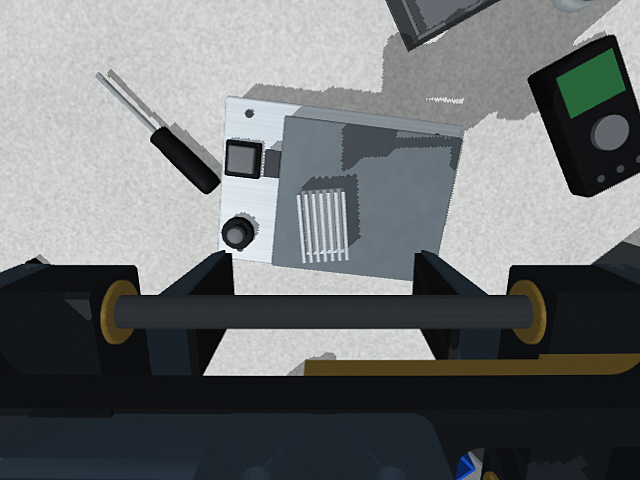

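The wrist view shows the heat sink's top with corners near (297,194), (344,189), (349,260) and (303,263). The key is at (243,159) and the button at (238,233), both close to the predicted positions.

```bash
python3 - <<'E'
from h import *
c=snap('wrist'); print(c['st']['tool_pos'].round(4))
H=onplane(c,[(297,194),(344,189),(349,260),(303,263)],.126)[:,:2]; print('hs',H.mean(0).round(4),cv2.minAreaRect((H*1000).astype(np.float32)))
K=onplane(c,[(243,159),(238,233)],[.066]*2 and .066)[:,:2]; d=K[0]-K[1]; a=np.arctan2(d[1],d[0])-np.pi/2
print(K.round(4),np.linalg.norm(d),np.degrees(a)); r=np.array([[np.cos(a),-np.sin(a)],[np.sin(a),np.cos(a)]])
print('jig',K[0]-r@[-.122,.025])
L=onplane(c,[(285,115),(273,265),(463,133)],.096)[:,:2]; print('lid corners',L.round(4)); e=L[0]-L[1]; print(np.linalg.norm(e),np.degrees(np.arctan2(e[1],e[0]))-90, 'len',np.linalg.norm(L[2]-L[0]),np.degrees(np.arctan2(*(L[2]-L[0])[::-1])), 'mid',(L[1]+L[2])/2)
E
```

```text
[0.5596 0.0768 0.2539]
hs [0.56   0.0763] ((559.8720703125, 76.10557556152344), (40.31904602050781, 62.21184158325195), 52.97868347167969)
[[ 0.4667  0.0545]
 [ 0.5162 -0.0021]] 0.0752303384502714 41.14696717149762
jig [0.57497127 0.11598674]
lid corners [[0.468  0.114 ]
 [0.5606 0.0108]
 [0.584  0.221 ]]
0.13867148367209378 41.89220929115996 len 0.15783232329937655 42.68551646163838 mid [0.57227299 0.11589373]
```

step_arm:
  steps:
    - {"x":-0.04,"y":-0.1,"z":-0.9,"turn":3,"hand":91}
    - {"x":-0.04,"y":-0.1,"z":-1.8,"turn":3,"hand":91}
    - {"x":-0.04,"y":-0.1,"z":-2.6,"turn":3,"hand":91}
    - {"x":-0.04,"y":-0.1,"z":-3.3,"turn":3,"hand":91}
    - {"x":-0.04,"y":-0.1,"z":-3.75,"turn":3,"hand":91}
    - {"x":-0.04,"y":-0.1,"z":-3.75,"turn":3,"hand":91}
    - {"x":-0.04,"y":-0.1,"z":-3.75,"turn":3,"hand":60}
    - {"x":-0.04,"y":-0.1,"z":-3.75,"turn":3,"hand":30}
  newtons: 20

```text
clock: 2.75
tool_pos: [0.5575, 0.0703, 0.1049]
tcp_rot: [-1.457, -0.696, 0.693]
wrist_force: [0.8, 0.7, 0.2]
finger_gap: 0.0778
```

step_arm:
  steps:
    - {"x":0,"y":0,"z":0,"turn":0,"hand":30}
    - {"x":0,"y":0,"z":0,"turn":0,"hand":30}
    - {"x":0,"y":0,"z":0,"turn":0,"hand":30}
    - {"x":0,"y":0,"z":0,"turn":0,"hand":30}
    - {"x":0,"y":0,"z":0,"turn":0,"hand":30}

```text
clock: 3.25
tool_pos: [0.5576, 0.0703, 0.105]
tcp_rot: [-1.457, -0.697, 0.693]
wrist_force: [0.4, 0.5, 0.3]
finger_gap: 0.0403
```

step_arm:
  steps:
    - {"x":0,"y":0,"z":0.5,"turn":0,"hand":30}
    - {"x":0,"y":0,"z":1.2,"turn":0,"hand":30}
    - {"x":-0.3,"y":0.8,"z":1.8,"turn":0,"hand":30}
    - {"x":-0.7,"y":1.9,"z":2,"turn":0,"hand":30}
    - {"x":-1.1,"y":3,"z":2,"turn":0,"hand":30}
    - {"x":-1.5,"y":4.1,"z":2,"turn":0,"hand":30}
    - {"x":-1.9,"y":5.2,"z":2,"turn":0,"hand":30}
    - {"x":-2.3,"y":6.1,"z":2,"turn":0,"hand":30}

```text
clock: 4.05
tool_pos: [0.4645, 0.3164, 0.185]
tcp_rot: [-1.457, -0.697, 0.693]
wrist_force: [0.6, 0.6, -1.5]
finger_gap: 0.0398
```

```bash
python3 - <<'E'
from h import *
t=snap('top','t2.png')
print(bot.read_state()['tool_pos'],bot.read_state()['finger_gap'])
for z,pts in ((.045,[(75,258),(38,368)]),(.0,[(218,295),(187,405)]),(.045,[(200,290),(170,400)])):
    print(z,onplane(t,[(x/2.2+110,y/2.2+140) for x,y in pts],z).round(4)[:,:2])
E
```

```text
[0.46223129 0.32048661 0.18495207] 0.04058425900536515
0.045 [[0.5258 0.3933]
 [0.4142 0.4249]]
0.0 [[0.4948 0.255 ]
 [0.3806 0.2825]]
0.045 [[0.4962 0.263 ]
 [0.3866 0.2882]]
```

step_arm:
  steps:
    - {"x":-0.18,"y":0.5,"z":-0.8,"turn":0,"hand":30}
    - {"x":-0.18,"y":0.5,"z":-1.7,"turn":0,"hand":30}
    - {"x":-0.18,"y":0.5,"z":-2.6,"turn":0,"hand":30}
    - {"x":-0.18,"y":0.5,"z":-3.4,"turn":0,"hand":30}
    - {"x":-0.18,"y":0.5,"z":-3.9,"turn":0,"hand":30}
    - {"x":-0.18,"y":0.5,"z":-4.15,"turn":0,"hand":30}
    - {"x":-0.18,"y":0.5,"z":-4.2,"turn":0,"hand":30}
    - {"x":-0.18,"y":0.5,"z":-4.2,"turn":0,"hand":30}

```text
clock: 4.9
tool_pos: [0.4554, 0.3407, 0.0175]
tcp_rot: [-1.454, -0.699, 0.694]
wrist_force: [0.5, -0.2, -0.0]
finger_gap: 0.0397
```

step_arm:
  steps:
    - {"x":0,"y":0,"z":0,"turn":0,"hand":56}
    - {"x":0,"y":0,"z":0,"turn":0,"hand":56}
    - {"x":0,"y":0,"z":0,"turn":0,"hand":56}
    - {"x":0,"y":0,"z":0.5,"turn":0,"hand":56}
    - {"x":0,"y":0,"z":1.3,"turn":0,"hand":56}
    - {"x":0,"y":0,"z":2.3,"turn":0,"hand":56}
    - {"x":0,"y":0,"z":3.4,"turn":0,"hand":56}
    - {"x":0,"y":0,"z":4.4,"turn":0,"hand":0}

```text
clock: 5.7
tool_pos: [0.4552, 0.3406, 0.1959]
tcp_rot: [-1.454, -0.699, 0.693]
wrist_force: [0.3, -0.3, -1.6]
finger_gap: 0.0504
```

step_arm:
  steps:
    - {"x":0.1,"y":-6,"z":0,"turn":65,"hand":0}
    - {"x":0.1,"y":-6,"z":0,"turn":65,"hand":0}
    - {"x":0.1,"y":-6,"z":0,"turn":65,"hand":0}
    - {"x":0.1,"y":-6,"z":0,"turn":65,"hand":0}
    - {"x":0.1,"y":-6,"z":0,"turn":65,"hand":0}
    - {"x":0.1,"y":-6,"z":0,"turn":65,"hand":0}
    - {"x":0.1,"y":-6,"z":0,"turn":65,"hand":0}
    - {"x":0.1,"y":-6,"z":0,"turn":65,"hand":0}

```text
clock: 6.5
tool_pos: [0.4593, 0.0997, 0.1964]
tcp_rot: [-0.973, -1.517, 1.512]
wrist_force: [-0.2, 0.9, 0.5]
finger_gap: 0.0005
```

step_arm:
  steps:
    - {"x":0.05,"y":-1.34,"z":0,"turn":16,"hand":0}
    - {"x":0.05,"y":-1.34,"z":0,"turn":16,"hand":0}
    - {"x":0.05,"y":-1.34,"z":0,"turn":16,"hand":0}
    - {"x":0.05,"y":-1.34,"z":0,"turn":16,"hand":0}

```text
clock: 6.9
tool_pos: [0.4613, 0.0462, 0.1966]
tcp_rot: [-0.788, -1.705, 1.701]
wrist_force: [0.6, 0.3, -1.1]
finger_gap: 0.0005
```

```bash
python3 - <<'E'
from h import *
c=snap('wrist','w2.png'); st=c['st']; R=cv2.Rodrigues(st['tcp_rot'])[0]; print(st['tool_pos'].round(4),np.degrees(np.arctan2(R[1,0],R[0,0])), st['q'].round(2), st['finger_gap'])
print(proj(c,[[.4645,.0497,.066],[.572,.1115,.096]]).round(0))
t=snap('top','t3.png')
a=c['pixels'][:,:,::-1]; b=cv2.resize(t['pixels'][140:345,110:470,::-1],(400,228)); 
o=np.zeros((560,640,3),np.uint8); o[:300]=a[:300]; o[310:538,:400]=b; cv2.imwrite('pics/c2.png',o)
E
```

```text
[0.4613 0.0462 0.1966] 130.15663506373343 [-0.03  0.29  1.75  0.    1.1  -2.31] 0.00046622414148634814
[[324. 232.]
 [298. 377.]]
```

View pics/c2.png

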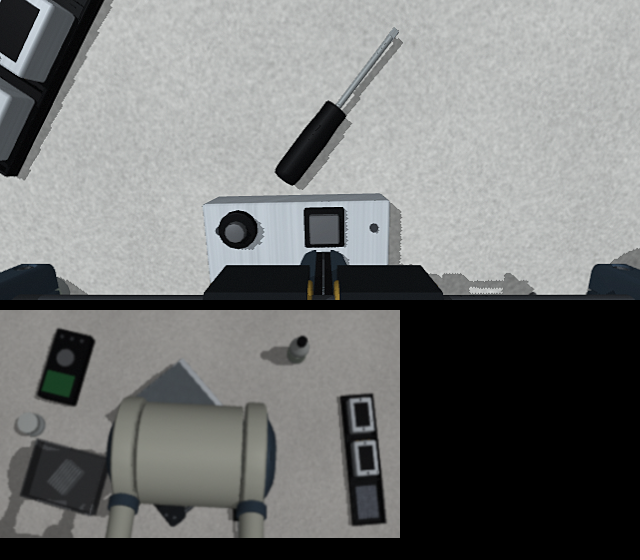

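The heat sink is in the bin. The key is at (324,228), 4 px from the predicted (324,232), so the fingers are about 2 mm towards the front of its centre, which is the side I want. Turn is within 2° and I'll press now.

step_arm:
  steps:
    - {"x":0,"y":0.03,"z":-1,"turn":2,"hand":0}
    - {"x":0,"y":0.03,"z":-2,"turn":2,"hand":0}
    - {"x":0,"y":0.03,"z":-2.7,"turn":2,"hand":0}
    - {"x":0,"y":0.03,"z":-3.05,"turn":2,"hand":0}
    - {"x":0,"y":0.03,"z":-3.15,"turn":2,"hand":0}
    - {"x":0,"y":0.03,"z":-3.15,"turn":2,"hand":0}

```text
clock: 7.6
tool_pos: [0.4611, 0.0485, 0.0704]
tcp_rot: [-0.761, -1.728, 1.724]
wrist_force: [-0.1, -0.2, 0.2]
finger_gap: 0.0007
```

step_arm:
  steps:
    - {"x":0,"y":0,"z":-0.1,"turn":0,"hand":0}
    - {"x":0,"y":0,"z":-0.17,"turn":0,"hand":0}
    - {"x":0,"y":0,"z":-0.22,"turn":0,"hand":0}
    - {"x":0,"y":0,"z":-0.22,"turn":0,"hand":0}

```text
clock: 8.0
tool_pos: [0.4616, 0.0485, 0.0618]
tcp_rot: [-0.763, -1.729, 1.724]
wrist_force: [2.0, 0.5, 3.5]
finger_gap: 0.0004
```

step_arm:
  steps:
    - {"x":0,"y":0,"z":0.2,"turn":0,"hand":0}
    - {"x":-0.2,"y":-0.2,"z":0.8,"turn":0,"hand":0}
    - {"x":-0.4,"y":-0.4,"z":1.8,"turn":0,"hand":91}
    - {"x":-0.6,"y":-0.6,"z":2.8,"turn":0,"hand":91}
    - {"x":-0.8,"y":-0.8,"z":3.8,"turn":0,"hand":91}
    - {"x":-0.8,"y":-0.8,"z":4.4,"turn":0,"hand":91}
    - {"x":-0.8,"y":-0.8,"z":4.4,"turn":0,"hand":91}
    - {"x":-0.8,"y":-0.8,"z":4.4,"turn":0,"hand":91}

```text
clock: 8.8
tool_pos: [0.4295, 0.0164, 0.2383]
tcp_rot: [-0.764, -1.729, 1.724]
wrist_force: [-0.0, 0.4, -1.5]
finger_gap: 0.0459
```

```bash
python3 - <<'E'
from h import *
s=snap('scene'); t=snap('top','t4.png'); st=t['st']; print(st['tool_pos'],st['q'].round(2))
o=np.zeros((480,800,3),np.uint8); o[:,:400]=s['pixels'][100:340,240:440,::-1].repeat(2,0).repeat(2,1); o[:240,400:]=cv2.resize(t['pixels'][140:345,110:470,::-1],(400,240)); 
cv2.imwrite('pics/c3.png',o)
E
```

```text
[0.42911664 0.01652906 0.23759125] [-0.1   0.19  1.76  0.    1.19 -2.41]
```

View pics/c3.png

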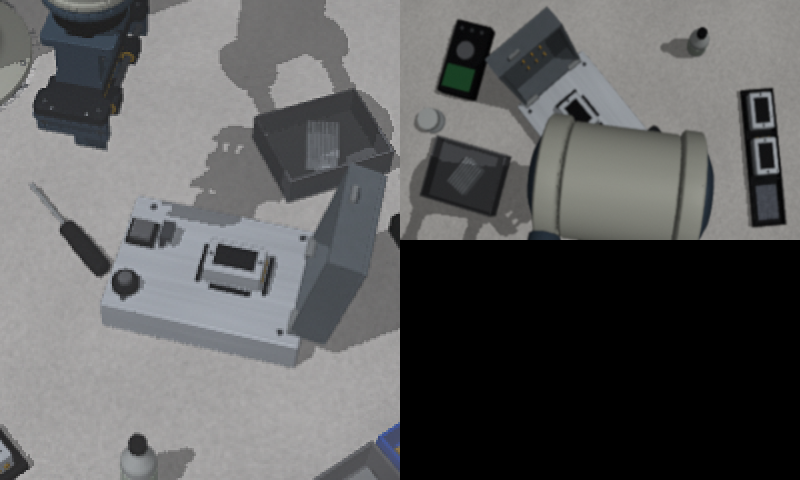

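The lid is fully open and the module sits in the nest, with its top centre near scene pixel (358,228). I'll move above it.

step_arm:
  steps:
    - {"x":0.9,"y":0.6,"z":0,"turn":0,"hand":91}
    - {"x":1.8,"y":1.2,"z":0,"turn":0,"hand":91}
    - {"x":2.7,"y":1.8,"z":-0.3,"turn":0,"hand":91}
    - {"x":3.4,"y":2.3,"z":-0.6,"turn":0,"hand":91}
    - {"x":3.57,"y":2.37,"z":-0.95,"turn":0,"hand":91}
    - {"x":3.57,"y":2.37,"z":-0.95,"turn":0,"hand":91}
    - {"x":3.57,"y":2.37,"z":-0.95,"turn":0,"hand":91}

```text
clock: 9.6
tool_pos: [0.5705, 0.1109, 0.1984]
tcp_rot: [-0.759, -1.726, 1.725]
wrist_force: [0.4, -0.4, 1.1]
finger_gap: 0.0911
```

```bash
python3 - <<'E'
from h import *
c=snap('wrist','w3.png'); st=c['st']; R=cv2.Rodrigues(st['tcp_rot'])[0]; print(st['tool_pos'].round(4),np.degrees(np.arctan2(R[1,0],R[0,0])))
np.save('w3pose.npy',np.r_[st['tool_pos'],st['tcp_rot']])
s=snap('scene'); print(onplane(s,[(358.5,228.5)],.08)); print(proj(c,[[.572,.1115,.08]]))
E
```

```text
[0.5705 0.1109 0.1984] 132.1783738282543
[[0.57137521 0.11205621 0.08      ]]
[[322.06562833 232.64042023]]
```

View pics/w3.png

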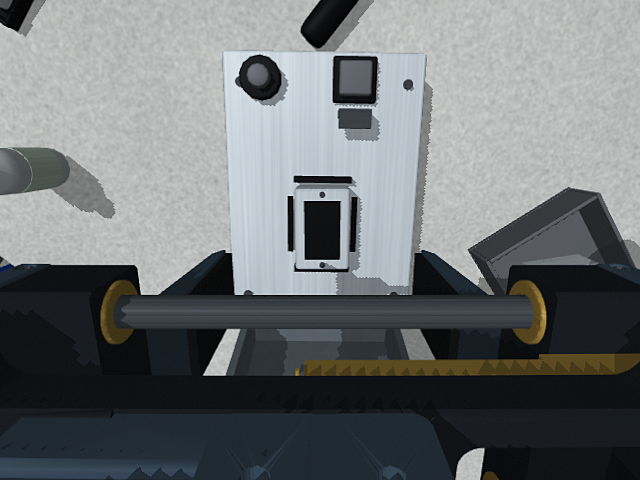

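The module's screws at (322,194) and (322,265) put its centre at (322,229.5). That is within about 2 mm of the tool axis and aligned with it, so I'll descend and grip.

step_arm:
  steps:
    - {"x":0,"y":0,"z":-0.9,"turn":0,"hand":91}
    - {"x":-0.02,"y":-0.02,"z":-1.8,"turn":0,"hand":91}
    - {"x":-0.02,"y":-0.02,"z":-2.6,"turn":0,"hand":91}
    - {"x":-0.02,"y":-0.02,"z":-3.2,"turn":0,"hand":91}
    - {"x":-0.02,"y":-0.02,"z":-3.43,"turn":0,"hand":91}
    - {"x":-0.02,"y":-0.02,"z":-3.43,"turn":0,"hand":91}
    - {"x":-0.02,"y":-0.02,"z":-3.43,"turn":0,"hand":60}
    - {"x":-0.02,"y":-0.02,"z":-3.43,"turn":0,"hand":36}
  newtons: 20

```text
clock: 10.5
tool_pos: [0.5711, 0.1099, 0.064]
tcp_rot: [-0.764, -1.729, 1.723]
wrist_force: [-0.0, -0.5, -0.6]
finger_gap: 0.0779
```

step_arm:
  steps:
    - {"x":0,"y":0,"z":0,"turn":0,"hand":36}
    - {"x":0,"y":0,"z":0,"turn":0,"hand":36}
    - {"x":0,"y":0,"z":0,"turn":0,"hand":36}
    - {"x":0,"y":0,"z":0,"turn":0,"hand":36}
    - {"x":0,"y":0,"z":0,"turn":0,"hand":36}

```text
clock: 11.0
tool_pos: [0.5711, 0.1099, 0.0642]
tcp_rot: [-0.764, -1.729, 1.723]
wrist_force: [-2.1, 0.4, 4.1]
finger_gap: 0.0458
```

```bash
python3 - <<'E'
from h import *
t=snap('top'); im=t['pixels']
cv2.imwrite('pics/c4.png',cv2.resize(im[205:345,395:480,::-1],None,fx=4.2,fy=4.2,interpolation=cv2.INTER_CUBIC))
g=cv2.cvtColor(im,cv2.COLOR_RGB2GRAY)
m=np.zeros_like(g); m[205:345,395:480]=((g<90)*255)[205:345,395:480]; m=cv2.morphologyEx(m,cv2.MORPH_OPEN,np.ones((3,3)))
k=max(cv2.findContours(m,cv2.RETR_EXTERNAL,cv2.CHAIN_APPROX_NONE)[0],key=cv2.contourArea)
for z in (0,.014): print(z,cv2.minAreaRect((onplane(t,k.reshape(-1,2),z)[:,:2]*1000).astype(np.float32)))
# pad: bluish mid-grey
roi=im[296:330,428:456].astype(int); print(roi.reshape(34,28,3)[16,::3].tolist())
st=bot.read_state(); print(st['tool_pos'],st['finger_gap'])
E
```

```text
0 ((505.4053955078125, -264.86871337890625), (270.71148681640625, 74.40763854980469), 5.130987644195557)
0.014 ((504.28729248046875, -261.3605651855469), (267.1956481933594, 73.44129180908203), 5.1309814453125)
[[18, 19, 19], [56, 59, 66], [68, 71, 79], [68, 72, 79], [68, 72, 79], [70, 74, 82], [71, 75, 82], [53, 57, 61], [8, 8, 9], [58, 56, 55]]
[0.57106968 0.10995463 0.06413434] 0.04575464241149886
```

View pics/c4.png

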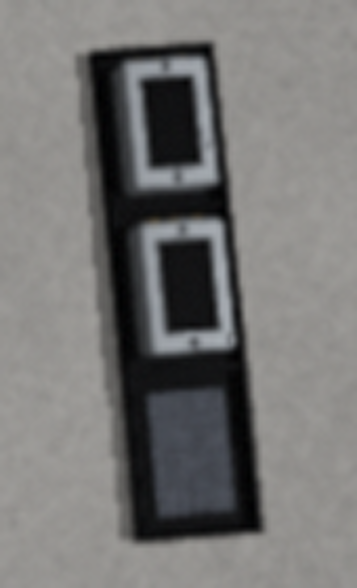

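The pad corners in this crop put its centre at full-image (440.7,313), which is about (0.416, −0.2735). The tray fit gives about (0.417, −0.272) and a yaw of 5°. The module is gripped with a 45.8 mm opening.

step_arm:
  steps:
    - {"x":0,"y":0,"z":0.4,"turn":0,"hand":36}
    - {"x":0,"y":0,"z":1.2,"turn":0,"hand":36}
    - {"x":-0.2,"y":-0.5,"z":2,"turn":-5,"hand":36}
    - {"x":-0.5,"y":-1.5,"z":2.5,"turn":-10,"hand":36}
    - {"x":-0.9,"y":-2.6,"z":2.5,"turn":-15,"hand":36}
    - {"x":-1.4,"y":-3.7,"z":2.5,"turn":-20,"hand":36}
    - {"x":-1.9,"y":-4.8,"z":2.5,"turn":-25,"hand":36}
    - {"x":-2.4,"y":-5.9,"z":2.5,"turn":-30,"hand":36}

```text
clock: 11.85
tool_pos: [0.4739, -0.1275, 0.1641]
tcp_rot: [-1.101, -1.364, 1.358]
wrist_force: [2.1, -0.8, -1.9]
finger_gap: 0.0461
```

step_arm:
  steps:
    - {"x":-0.4,"y":-1,"z":0,"turn":-3,"hand":36}
    - {"x":-0.8,"y":-2,"z":0,"turn":-7,"hand":36}
    - {"x":-1.2,"y":-3,"z":-0.3,"turn":-7,"hand":36}
    - {"x":-1.45,"y":-3.65,"z":-1,"turn":-7,"hand":36}
    - {"x":-1.45,"y":-3.65,"z":-1.6,"turn":-7,"hand":36}
    - {"x":-1.45,"y":-3.65,"z":-1.6,"turn":-7,"hand":36}
    - {"x":-1.45,"y":-3.65,"z":-1.6,"turn":-7,"hand":36}

```text
clock: 12.55
tool_pos: [0.4158, -0.2731, 0.1003]
tcp_rot: [-1.164, -1.275, 1.269]
wrist_force: [-0.1, 0.2, -0.7]
finger_gap: 0.046
```

```bash
python3 - <<'E'
from h import *
c=snap('wrist','w4.png'); st=c['st']; R=cv2.Rodrigues(st['tcp_rot'])[0]; print(st['tool_pos'].round(4),np.degrees(np.arctan2(R[1,0],R[0,0])),st['finger_gap'])
np.save('w4pose.npy',np.r_[st['tool_pos'],st['tcp_rot']])
a=np.radians(5.1); r=np.array([[np.cos(a),-np.sin(a)],[np.sin(a),np.cos(a)]])
P=np.array([.416,-.2735])+np.array([[33,21],[33,-21],[-33,-21],[-33,21]])/1000@r.T
print(proj(c,np.c_[P,[.006]*4]).round(0).tolist())
E
```

```text
[ 0.4158 -0.2731  0.1003] 94.96939859430411 0.04599854491895397
[[350.0, 278.0], [296.0, 278.0], [295.0, 194.0], [351.0, 194.0]]
```

View pics/w4.png

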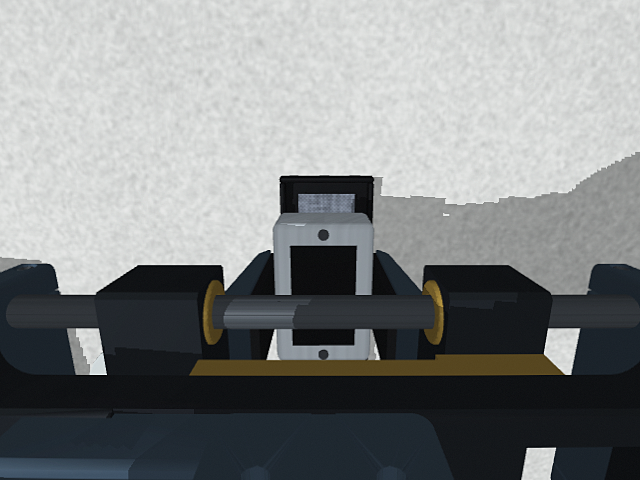

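The pad's end edge spans (298–354, 194) against a predicted 295–351, so I need to move about 2 mm in +y. The module's screws are at (323,235) and (323,354).

```bash
python3 - <<'E'
from h import *
c=snap('wrist'); p=np.load('w4pose.npy'); c['st']={'tool_pos':p[:3],'tcp_rot':p[3:]}
print('screws',onplane(c,[(323,235),(323,354)],.1163).round(4), onplane(c,[(323,235),(323,354)],.1163).mean(0))
print('pad end',onplane(c,[(298,194),(354,194)],.006).round(4)); print('tray end',onplane(c,[(280,177),(374,177)],.014).round(4))
print(bot.read_state()['tool_pos'])
E
```

```text
screws [[ 0.3865 -0.2767  0.1163]
 [ 0.4457 -0.2715  0.1163]] [ 0.41611832 -0.27407849  0.1163    ]
pad end [[ 0.3846 -0.2948  0.006 ]
 [ 0.381  -0.2535  0.006 ]]
tray end [[ 0.3725 -0.308   0.014 ]
 [ 0.3668 -0.2415  0.014 ]]
[ 0.41660927 -0.273324    0.10115804]
```

step_arm:
  steps:
    - {"x":-0.01,"y":0.07,"z":-0.5,"turn":0,"hand":36}
    - {"x":-0.01,"y":0.07,"z":-1,"turn":0,"hand":36}
    - {"x":-0.01,"y":0.07,"z":-1.4,"turn":0,"hand":36}
    - {"x":-0.01,"y":0.07,"z":-1.7,"turn":0,"hand":36}
    - {"x":-0.01,"y":0.07,"z":-1.85,"turn":0,"hand":36}
    - {"x":-0.01,"y":0.07,"z":-1.95,"turn":0,"hand":36}
    - {"x":-0.01,"y":0.07,"z":-2.0,"turn":0,"hand":36}
    - {"x":-0.01,"y":0.07,"z":-2.0,"turn":0,"hand":36}

```text
clock: 13.45
tool_pos: [0.4164, -0.2706, 0.0214]
tcp_rot: [-1.167, -1.277, 1.27]
wrist_force: [-0.0, 0.2, -2.3]
finger_gap: 0.0458
```

step_arm:
  steps:
    - {"x":0,"y":0,"z":-0.03,"turn":0,"hand":36}
    - {"x":0,"y":0,"z":-0.03,"turn":0,"hand":36}
    - {"x":0,"y":0,"z":-0.03,"turn":0,"hand":36}

```text
clock: 13.75
tool_pos: [0.4165, -0.2707, 0.0204]
tcp_rot: [-1.167, -1.277, 1.27]
wrist_force: [0.3, 0.5, -1.9]
finger_gap: 0.046
```

step_arm:
  steps:
    - {"x":0,"y":0,"z":-0.03,"turn":0,"hand":36}
    - {"x":0,"y":0,"z":-0.03,"turn":0,"hand":36}
    - {"x":0,"y":0,"z":-0.03,"turn":0,"hand":36}

```text
clock: 14.05
tool_pos: [0.4166, -0.2708, 0.0198]
tcp_rot: [-1.168, -1.277, 1.27]
wrist_force: [-1.8, 2.1, 14.4]
finger_gap: 0.0462
```

Contact is made at the expected height, so I'll release and rise straight up.

step_arm:
  steps:
    - {"x":0,"y":0,"z":0.01,"turn":0,"hand":62}
    - {"x":0,"y":0,"z":0.01,"turn":0,"hand":62}
    - {"x":0,"y":0,"z":0.01,"turn":0,"hand":62}
    - {"x":0,"y":0,"z":0.01,"turn":0,"hand":62}
    - {"x":0,"y":0,"z":0.5,"turn":0,"hand":62}
    - {"x":0,"y":0,"z":1.3,"turn":0,"hand":62}
    - {"x":0,"y":0,"z":2.3,"turn":0,"hand":62}
    - {"x":0,"y":0,"z":3.4,"turn":0,"hand":62}

```text
clock: 14.85
tool_pos: [0.416, -0.2703, 0.1567]
tcp_rot: [-1.166, -1.277, 1.27]
wrist_force: [0.5, -1.4, 0.5]
finger_gap: 0.062
```

step_arm:
  steps:
    - {"x":-0.5,"y":-1,"z":1,"turn":0,"hand":62}
    - {"x":-1,"y":-2,"z":1.5,"turn":0,"hand":62}
    - {"x":-1.5,"y":-3,"z":1.5,"turn":0,"hand":62}
    - {"x":-2,"y":-4,"z":1.5,"turn":0,"hand":62}
    - {"x":-2.5,"y":-5,"z":1.5,"turn":0,"hand":62}
    - {"x":-3,"y":-6,"z":1.5,"turn":0,"hand":62}
    - {"x":-3,"y":-6,"z":1.5,"turn":0,"hand":62}

```text
clock: 15.55
tool_pos: [0.2935, -0.5147, 0.2164]
tcp_rot: [-1.169, -1.273, 1.269]
wrist_force: [0.7, 0.7, 0.4]
finger_gap: 0.0621
```

```bash
python3 - <<'E'
from h import *
s=snap('scene'); t=snap('top'); st=t['st']; print(st['tool_pos'],st['qvel'].round(3),st['wrist_force'])
o=np.zeros((600,800,3),np.uint8); o[:342,:600]=cv2.resize(t['pixels'][140:345,110:470,::-1],(600,342),interpolation=cv2.INTER_CUBIC)
o[350:590,:500]=s['pixels'][170:350,150:450,::-1][:].repeat(2,0)[:240].repeat(2,1)[:,:500]
k=cv2.resize(t['pixels'][205:345,405:475,::-1],(190,380),interpolation=cv2.INTER_CUBIC); o[:380,605:795]=k
cv2.imwrite('pics/c5.png',o)
E
```

```text
[ 0.2945765  -0.5122057   0.21620453] [ 0.05  -0.024  0.047  0.011  0.001  0.024] [ 0.39940618  0.71646996 -0.86526696]
```

View pics/c5.png

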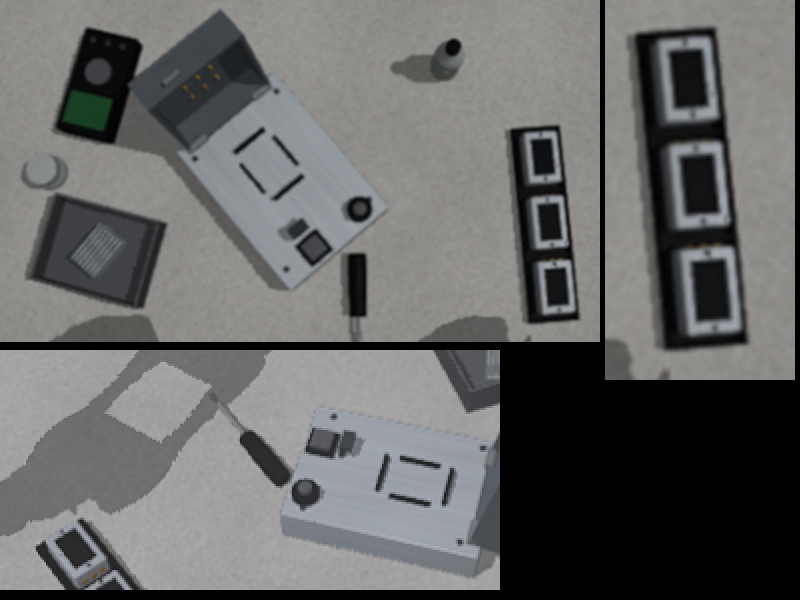

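The module lies flat in the free bay, level with the other two. The lid is open, the nest is empty, the heat sink is in the bin, and nothing else has moved. I'll hand the job in.

```bash
python3 -c "
from cell import bot
print(bot.sign_off(), bot.read_state()['clock'])"
```

```text
the job is handed in; nothing more can be done
the job is handed in; nothing more can be done
```

The job is done and handed in at about 15.7 s on the robot's clock, well under the 66 s limit:
- **Heat sink:** I took it off the closed lid and set it down in the bin.
- **Release key:** I pressed it about 4 mm with about 3.5 N, and the lid sprang open. The start button was not touched.
- **Module:** I moved it from the nest to the foam pad in the free bay and let go.

The last top and scene pictures show:
- the lid open and the nest empty;
- the heat sink inside the bin;
- the module lying flat in its bay, in line with the two finished ones;
- the other items where they were, and the gripper clear of everything.

**Small disagreements:**
- The wrist camera put the pad about 2 mm from the top-view estimate. I used the wrist value.
- The module touched down about 0.4 mm lower than predicted, with a brief push of about 14 N before I let go.
- I judged the final placement from the pictures and did not measure it again.

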